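Close up a two-part plaster mould

ROBOT

A 6-joint arm with a two-finger parallel gripper is mounted at the origin on the work surface. World frame = base frame: x ahead of the robot, y to its left, z up, the work surface at z = 0. Lengths are in m, angles in rad, forces in N, time in s.
With the tool pointing down it reaches from about 0.35 to 0.975 m from the base axis. Payload 4.9 kg.
Tool frame: the origin (TCP) lies on the front face of the gripper's body, between the roots of the fingers; the fingertips stand 73 mm ahead of it and the grasp point (between the pads) lies 54 mm ahead of it (tip_extent is the distance from the TCP to the fingertips, in m); y points along the fingers, x is the direction in which the jaws open and shut, and the axes are right-handed (so a half turn about y gives the same grasp; the last joint's range is limited). The gripper opens to 85 mm and grips with 20 to 120 N. Pads are 22 mm wide; open, the fingers measure 114 mm over their backs; the gripper's body (76 mm by 85 mm) begins 54 mm behind the grasp point. The pads swing forward as they close: fully open they stand 13 mm farther back than shut.
Start: joints at [-1.444, 0.053, 1.613, -0, 1.476, -0.119], TCP at [0.152, -0.606, 0.304] pointing down, gripper open.
Joint ranges: [-3.01, 3.01], [-1.01, 2.22], [0.06, 2.58], [-1.02, 4.17], [0.09, 2.62], [-3.14, 3.14]. Speed limits (rad/s): [2.57, 2.57, 3.14, 3.14, 3.14, 3.14].

INTERFACE

Orientations are given as a unit quaternion [w, x, y, z].
In Python, from plant import state, grab_frame, camera_info, job_done, tip_extent gives the robot as it stands.
- The arm moves only by the tool carry_out, never from a script. Its argument "rows" is a list that holds one entry, the list of rows, each a list of 7 numbers: the turn, a rotation vector about the world's x, y, z as a fraction of full scale, then the shift along the world's x, y, z as a fraction of full scale, then the finger opening in mm, from 0 to 85.4. A call has 1 to 5 rows; each row shifts and turns the commanded pose from where the row before left it; what a row does not reach is not made up. Full scale, the value 1, is 40 mm for a shift and 4 degrees for a turn. A row lasts 1/10 s, in which the tool goes at most 50 mm and 8.59 degrees, less where a joint would pass 70% of its speed; a pose out of reach is approached as far as the arm can. A call with a number of a shift or a turn outside -1 to 1 is refused whole. A call with a gripper value outside its range is refused whole. The fingers move at their own pace and stop on an object; the grip force is fixed at half the most. Time passes only in rows, so rows that do not move let the fingers close. It gives the time, the measured TCP pose, the force and the opening at its end, in the units of the state.
- state(): the state, without advancing time (a new reading comes with each control period).
- grab_frame(name): name is "scene" or "top" or "wrist"; returns the picture (400x640x3 uint8, blue, green, red); there is no depth.
- camera_info(name): a dict with "intrinsics" (3x3 intrinsics, pixels), "k1" (the pictures are not rectified: a ray, as slopes to the right and down, at radius r is drawn at 1 + k1 r^2 times it, then the intrinsics apply), "xyz" and "rotation" of the camera in the world; the wrist camera has in their place "tool_from_camera" (4x4, takes a point from camera to tool coordinates, whose origin is the TCP and whose axes are the tool frame's). Camera axes: x right, y down, z forward; pixel columns grow to the right and rows downward; lengths in m; the calibration is good to about 2 mm. A picture is of the moment at which its call begins: read the wrist's pose just before it. camera_info takes no time and is no camera call.
- job_done(): hands the job in, once; it reports no verdict.
The state is a dict: "time": time; "joint_pos": joint angles; "joint_vel": joint speeds; "joint_efforts": joint torques, N m; "tool_pos": TCP position; "tool_rot": TCP orientation; "contact_force": force on the tool from outside, world axes, zero at the start; "ft_torque": the same for the moment, N m; "gripper_width": opening from 0.0 (shut) to 1.0 (fully open).
Only numpy, scipy, OpenCV 4.12 (cv2) and the standard library are available. Lean on these libraries where they do the work, as an engineer would, in place of code of your own. Each camera call takes 0.05 s, during which the arm holds its last target.

TASK

Someone left the steel trimming tool in the gap between the two plaster mould halves: first lay it flat in the top wooden tray. Then slide the loose mould half gently up against the half that is screwed to the bench, so that the joint is closed along its whole width and the sides of the two halves are flush, and let go. Leave everything else on the bench where it is.

Things in the scene. Friction and masses are not known exactly. Their poses are not given: they have to be found in the camera images.
- fixed_face (a point): Middle of the mating face of the plaster mould half that is fixed to the bench (see fixed_half), 20 mm above the bench. The mating face is the plane y = 0 of this frame: the fixed half lies on the +y side, the loose half waits on the -y side; x runs along the joint, z is up. Position and yaw vary.
- loose_tail (a point): Centre of the loose half's tail, 20 mm above the bench; the tail can be gripped across its 50 mm width (x). Its mating face is 60 mm from here in +y, its tail's end 30 mm in -y; z is up. With the joint closed and flush this frame is parallel to fixed_face and this point lies at x 0, y -60 mm, z 0 there.
- loose_end_a (a point): One end of the loose half's mating face: 55 mm from its middle in its -x, half-way up (20 mm).
- loose_end_b (a point): The other end of the loose half's mating face: 55 mm from its middle in its +x, half-way up (20 mm).
- loose_half: The loose plaster half, mirror image of the fixed one: head 110 x 30 mm, tail 50 mm wide and 60 mm long, 40 mm high, about 0.32 kg, standing free on the bench 105 to 125 mm from the fixed half, turned up to 0.3 rad and shifted sideways. Origin: middle of its mating face, on its underside; axes as loose_tail.
- fixed_half: The fixed plaster half, a wooden stop block screwed down behind it. From above a T: head 110 mm wide (x), 30 mm thick (y); behind it a tail 50 mm wide, 60 mm long; all 40 mm high. In its mating face a cavity 50 mm wide, 20 mm deep, open at the top. Origin: middle of the mating face, at bench level; axes as fixed_face.
- tool_grip (a point): The steel trimming tool lying in the gap: square bar handle 14 x 14 mm, 110 mm long along x, a flat triangular wire loop 28 mm wide, 4 mm thick at its +x end; 147 mm over all, about 70 g. This point is where to grip: on the handle's axis, 7 mm above its underside, 60 mm from the butt, 87 mm from the loop's far end. z is up.
- tool_butt (a point): Butt end of the trimming tool's handle, on its axis.
- tool_loop (a point): Far end of the trimming tool's wire loop, on its axis.
- trim_tool: The trimming tool as a whole; origin 7 mm below tool_grip, same axes.
- tray_floor (a point): Two tiers of shallow wooden trays, fixed to the bench (position and yaw vary). This point is the centre of the inner floor of the top tray, 44 mm above the bench; inside, the tray is 208 mm along x and 128 mm along y; its rim is 27 mm above this floor, its walls 6 mm thick. z is up.
- jar: Bystander: glass jar with a steel twist cap, 68 mm wide, 95 mm high; origin under its centre.
- rib: Bystander: flat plastic rib about 67 x 85 mm, 5 mm thick; origin under its centre.
- plate: Bystander: glazed plate 170 mm wide, 20 mm high; origin under its centre.
- press_mould: Bystander: round one-piece plaster hump mould 100 mm wide, 45 mm high; origin under its centre.
- prop: Bystander: fired-clay kiln prop, a cylinder 32 mm wide, 60 mm high; origin under its centre.
- bowl: Bystander: empty clay bowl 130 mm wide, 60 mm high; origin under its centre.
- wood_knife: Bystander: wooden modelling knife, 165 mm long, 9 mm thick; origin under the middle of its handle.
There are look-alikes about, which are no part of the job. There is more than one size of the trim_tool; the job needs the middle-sized.

How it is judged:
On the way, in this order (a step that is already met when the one before it is completed fails the run):
1. the trimming tool lies flat at rest inside the top tray (x of tool_butt in the frame of tray_floor between -0.106 and 0.106 m and y of tool_butt in the frame of tray_floor between -0.066 and 0.066 m and z of each of tool_butt, tool_loop in the frame of tray_floor below 0.018 m and x of tool_loop in the frame of tray_floor between -0.106 and 0.106 m and y of tool_loop in the frame of tray_floor between -0.066 and 0.066 m and linear speed of trim_tool below 0.01 m/s), for 0.2 s.
2. the loose half is butted against the fixed half: joint closed at both ends and sides flush (y of each of loose_end_a, loose_end_b in the frame of fixed_face above -0.003 m and x of loose_end_a in the frame of fixed_face between -0.059 and -0.051 m and x of loose_end_b in the frame of fixed_face between 0.051 and 0.059 m and angle between loose_tail's own z axis and vertical below 0.04 rad and height (world z) of loose_tail below 0.0235 m), for 0.2 s.
At the end, for the whole second after the job is handed in: The trimming tool lies at rest wholly inside the top tray, both ends within 18 mm of its floor; the loose half stands upright on the bench, its mating face no more than 3 mm from the fixed half's at either end and its sides within 4 mm of level with the fixed half's; both are at rest and released (all of step 1 and all of step 2 and linear speed of loose_half below 0.01 m/s); the robot touches nothing.
It fails at once if the plaster halves are pressed together with more than 60 N (contact force between loose_half and fixed_half above 60 N).
It fails at once if a bystander is moved by more than 30 mm (distance of any of jar, rib, plate, press_mould, prop, bowl, wood_knife from where it was at the start of the episode above 0.03 m).
It also fails if it takes over 48 s, if anything falls off the work surface, if the arm or the gripper's body presses on something with over 40 N, if the wrist force passes 120 N, or if a joint passes its speed limit or range.

## Working session

There is one attempt and no reset: what is moved stays moved. The work goes in short steps, Python scripts to look and compute and a tool call to move; the robot and the scene stay as the last step left them, time stands still between calls to the robot, and variables do not carry over. Pictures are saved under pics/ and viewed, and the job is handed in when it is done.

Besides the shell and the picture viewer there is one more tool, called after "Emit:" as name(argument=value, ...), one argument or row to a line, values as JSON. carry_out: Moves the arm, as the interface text tells. Shift numbers are shares of 40 mm and turn numbers shares of 4 degrees, none past 1 either way. Its arguments: {"type":"object","properties":{"rows":{"type":"array"}},"required":["rows"]}

```bash
mkdir -p pics; ls
python3 - <<'E'
from plant import *
import cv2
print(state()); 
for n in ("scene","top","wrist"): print(n,camera_info(n))
for n in ("scene","top"): cv2.imwrite(f"pics/{n}0.png",grab_frame(n))
print(tip_extent)
E
```

```text
pics
{'time': 0.0, 'joint_pos': array([-1.44399847e+00,  5.33566520e-02,  1.61428433e+00, -3.30824031e-06,
        1.47597698e+00, -1.18999332e-01]), 'joint_vel': array([-4.59992420e-05,  6.29634597e-04,  1.68747752e-04, -1.30683654e-04,
        2.80259159e-04, -2.64997586e-04]), 'joint_efforts': array([-6.26592828e-04, -3.93684661e+01, -3.70175707e+01, -2.31008635e-04,
        7.21408142e-03, -8.10651045e-06]), 'tool_pos': array([ 0.15202174, -0.60574862,  0.30266876]), 'tool_rot': array([ 0.55802676, -0.55701972,  0.43544282, -0.43442458]), 'contact_force': array([-0.34817099,  0.68498481, -0.03976832]), 'ft_torque': array([-0.03219792, -0.02859612,  0.07783519]), 'gripper_width': 0.9998750933178142}
scene {'intrinsics': array([[392.81338903,   0.        , 314.32794002],
       [  0.        , 392.81338903, 197.27745399],
       [  0.        ,   0.        ,   1.        ]]), 'k1': -0.03841770430575711, 'xyz': array([ 1.28820665, -0.21301794,  0.72397179]), 'rotation': array([-0.36754565,  0.74730737,  0.49534775, -0.24712852])}
top {'intrinsics': array([[378.01833336,   0.        , 313.08231845],
       [  0.        , 378.01833336, 196.64680198],
       [  0.        ,   0.        ,   1.        ]]), 'k1': -0.01897427228561739, 'xyz': array([0.37731042, 0.12798003, 0.95187031]), 'rotation': array([ 0.05334663, -0.69542982,  0.71543938, -0.0409632 ])}
wrist {'intrinsics': array([[277.15018875,   0.        , 323.82310867],
       [  0.        , 277.15018875, 194.80053882],
       [  0.        ,   0.        ,   1.        ]]), 'k1': -0.03967970863424127, 'tool_from_camera': array([[ 9.99999946e-01,  2.03606553e-04,  2.57230775e-04,
        -1.40174806e-03],
       [-1.93592309e-04, -2.66771326e-01,  9.63759836e-01,
        -6.99831370e-02],
       [ 2.64849613e-04, -9.63759834e-01, -2.66771272e-01,
         6.77996439e-02],
       [ 0.00000000e+00,  0.00000000e+00,  0.00000000e+00,
         1.00000000e+00]])}
0.0726
```

View pics/scene0.png

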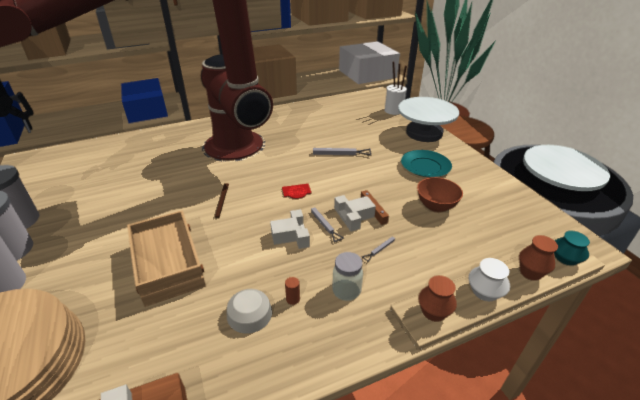

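View pics/top0.png

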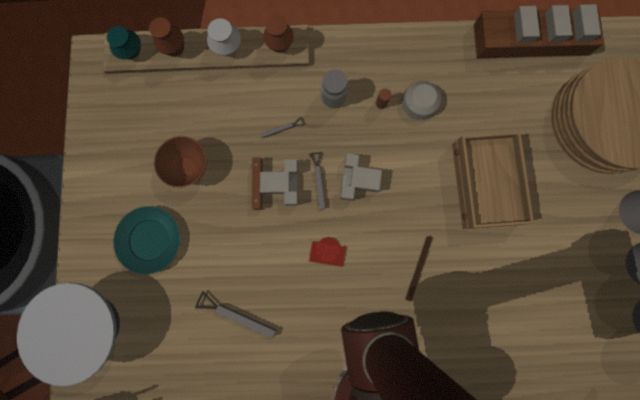

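```bash
cat > h.py <<'E'
import numpy as np, cv2
from plant import *
from scipy.spatial.transform import Rotation as R
def rot(q): return R.from_quat([q[1],q[2],q[3],q[0]]).as_matrix()
def cam(n,st=None):
    c=camera_info(n)
    if n=="wrist":
        st=st or state(); T=np.eye(4); T[:3,:3]=rot(st['tool_rot']); T[:3,3]=st['tool_pos']
        M=T@c['tool_from_camera']; return c['intrinsics'],c['k1'],M[:3,3],M[:3,:3]
    return c['intrinsics'],c['k1'],np.array(c['xyz']),rot(c['rotation'])
def px2w(C,uv,z):
    K,k,p,Rm=C; d=cv2.undistortPoints(np.array(uv,float).reshape(-1,1,2),K,np.array([k,0,0,0.]))[:,0]
    d=np.c_[d,np.ones(len(d))]@Rm.T
    return p+d*((z-p[2])/d[:,2])[:,None]
def w2px(C,X):
    K,k,p,Rm=C; return cv2.projectPoints(np.array(X,float).reshape(-1,1,3),cv2.Rodrigues(Rm.T)[0],-Rm.T@p,K,np.array([k,0,0,0.]))[0][:,0]
def crop(n,img,x0,y0,x1,y1,s):
    cv2.imwrite(n,cv2.resize(img[y0:y1,x0:x1],None,fx=s,fy=s,interpolation=cv2.INTER_CUBIC))
E
python3 - <<'E'
from h import *
t=cv2.imread("pics/top0.png"); s=cv2.imread("pics/scene0.png")
crop("pics/c1.png",t,240,140,400,220,5); crop("pics/c2.png",t,440,120,560,240,5); crop("pics/c3.png",s,260,170,420,270,5)
C=cam("top")
for n,u in dict(small=(284,128),mid=(319,182),large=(238,318),base=(370,385)).items(): print(n,px2w(C,u,0.007)[0].round(3))
E
```

```text
small [0.686 0.213 0.007]
mid [0.541 0.127 0.007]
large [0.212 0.334 0.007]
base [0.05  0.02  0.007]
```

View pics/c1.png

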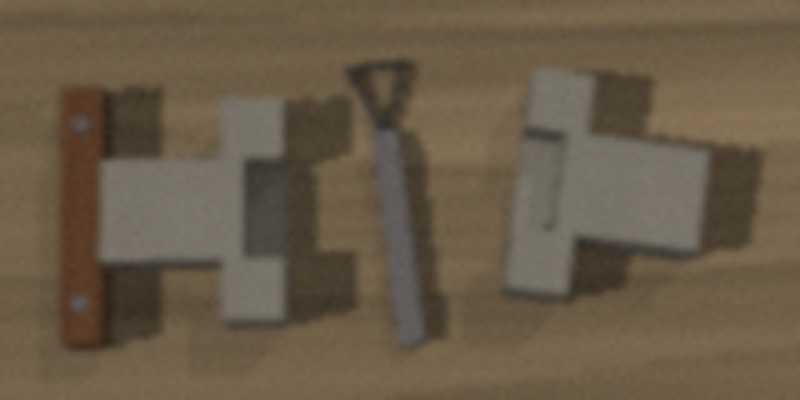

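View pics/c2.png

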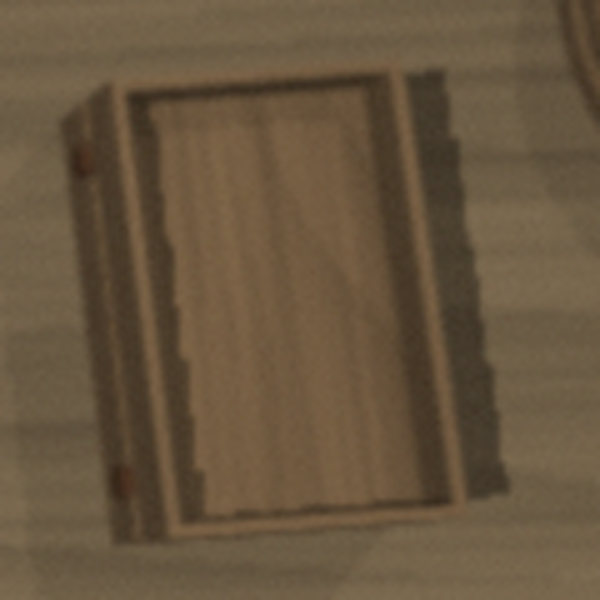

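View pics/c3.png

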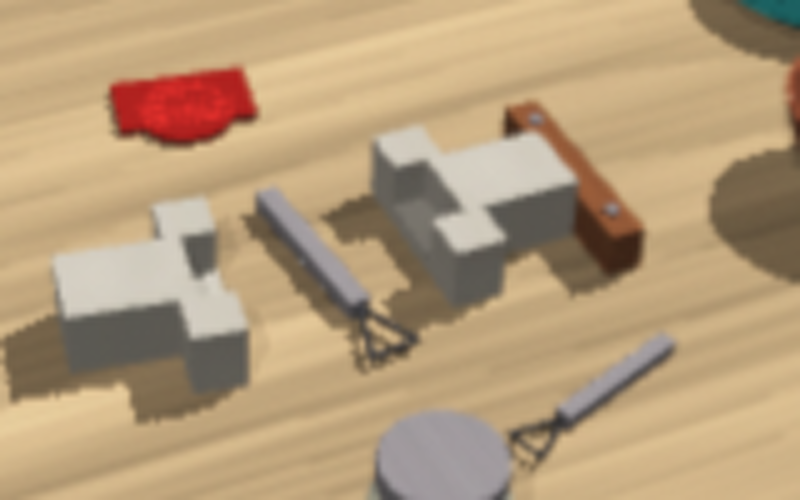

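```bash
cat > fit.py <<'E'
from h import *
def fitT(C,clicks,sc,off,z,sign):
    # clicks: {(lx,ly):(cu,cv)} in object frame; returns origin xy, yaw
    L=np.array(list(clicks)); u=np.array(list(clicks.values()),float)
    u=(u+.5)/sc-.5+np.array(off); W=px2w(C,u,z)[:,:2]
    lc=L.mean(0); wc=W.mean(0); A=L-lc;B=W-wc
    yaw=np.arctan2((A[:,0]*B[:,1]-A[:,1]*B[:,0]).sum(),(A*B).sum())
    Rm=np.array([[np.cos(yaw),-np.sin(yaw)],[np.sin(yaw),np.cos(yaw)]])
    o=wc-Rm@lc; res=W-(L@Rm.T+o); return o,yaw,res
E
python3 - <<'E'
from fit import *
C=cam("top"); off=(240,140)
# x up in image -> +x ; y left
fx={(.055,0):(287,97),(-.055,0):(287,322),(.055,.03):(222,97),(-.055,.03):(222,322),(.025,.09):(99,158),(-.025,.09):(99,262)}
lo={(.055,0):(532,68),(-.055,0):(504,290),(.055,-.03):(595,72),(-.055,-.03):(570,297),(.025,-.09):(710,148),(-.025,-.09):(699,250)}
tl={(-.06,0):(412,345),(.087,0):(381,65),(.05,0):(387,130)}
tr={(.11,.07):(110,82),(.11,-.07):(400,68),(-.11,.07):(172,536),(-.11,-.07):(465,506)}
for n,c,o,z in(("fixed",fx,off,.04),("loose",lo,off,.04),("tool",tl,off,.012),("tray",tr,(440,120),.071)):
    a,y,r=fitT(C,c,5,o,z,1); print(n,a.round(4),round(y,4)); print((r*1000).round(1).tolist())
for n,u,z in(("jar",(333,80),.095),("prop",(384,94),.06),("press",(424,97),.045),("rib",(328,251),.005),("knife",(419,268),.009)): print(n,px2w(C,u,z)[0].round(3))
E
```

```text
fixed [0.5393 0.1821] -0.0201
[[0.7, -1.5], [-1.2, -1.4], [1.1, 0.6], [-0.9, 0.3], [1.1, 1.3], [-0.8, 0.7]]
loose [0.5512 0.066 ] -0.1518
[[0.2, 0.5], [-1.1, 1.7], [1.7, -0.8], [-1.0, -0.5], [0.6, -0.6], [-0.4, -0.3]]
tool [0.532  0.1262] 0.0808
[[0.8, -0.0], [-1.9, -0.4], [1.1, 0.5]]
tray [ 0.5261 -0.2922] 0.0473
[[-1.1, -0.3], [-4.9, 0.2], [1.4, -1.3], [4.6, 1.4]]
jar [0.772 0.086 0.095]
prop [ 0.747 -0.04   0.06 ]
press [ 0.743 -0.142  0.045]
rib [0.368 0.11  0.005]
knife [ 0.32  -0.112  0.009]
```

Run:
```python
from h import *
s=state();M=rot(s['tool_rot']);print(M.round(3)); print("jaw deg",np.degrees(np.arctan2(M[1,0],M[0,0])))
```

```text
[[ 0.243 -0.     0.97 ]
 [-0.97   0.002  0.243]
 [-0.002 -1.     0.   ]]
jaw deg -75.91999785851306
```

Emit:
carry_out(
  rows=[
    [[0,0,-0.12,0.45,0.87,0,85],[0,0,-0.12,0.45,0.87,0,85],[0,0,-0.12,0.45,0.87,0,85],[0,0,-0.12,0.45,0.87,0,85],[0,0,-0.12,0.45,0.87,0,85]],
  ],
)

```text
time: 0.6
tool_pos: [0.2425, -0.4305, 0.3032]
tool_rot: [0.548, -0.548, 0.447, -0.446]
contact_force: [1.7, 0.2, 0.4]
gripper_width: 0.992
```

Emit:
carry_out(
  rows=[
    [[0,0,-0.12,0.45,0.87,0,50],[0,0,-0.12,0.45,0.87,0,50],[0,0,-0.12,0.45,0.87,0,50],[0,0,-0.12,0.45,0.87,0,50],[0,0,-0.12,0.45,0.87,0,50]],
  ],
)

```text
time: 1.1
tool_pos: [0.3323, -0.2566, 0.3035]
tool_rot: [0.539, -0.539, 0.458, -0.458]
contact_force: [0.0, -0.0, -0.2]
gripper_width: 0.587
```

Emit:
carry_out(
  rows=[
    [[0,0,-0.12,0.45,0.87,0,50],[0,0,-0.12,0.45,0.87,0,50],[0,0,-0.12,0.45,0.87,0,50],[0,0,-0.12,0.45,0.87,0,50],[0,0,-0.12,0.45,0.87,0,50]],
  ],
)

```text
time: 1.6
tool_pos: [0.4223, -0.0825, 0.3036]
tool_rot: [-0.529, 0.529, -0.469, 0.469]
contact_force: [0.7, -0.6, -0.1]
gripper_width: 0.588
```

Emit:
carry_out(
  rows=[
    [[0,0,-0.12,0.5,0.9,-0.2,50],[0,0,-0.12,0.5,0.9,-0.2,50],[0,0,-0.12,0.5,0.9,-0.2,50],[0,0,-0.12,0.5,0.9,-0.2,50],[0,0,-0.12,0.5,0.9,-0.2,50]],
  ],
)

```text
time: 2.1
tool_pos: [0.5224, 0.0976, 0.2631]
tool_rot: [-0.519, 0.519, -0.48, 0.48]
contact_force: [0.2, -1.1, 0.8]
gripper_width: 0.583
```

Emit:
carry_out(
  rows=[
    [[0,0,0,0.25,0.7,-0.2,50],[0,0,0,0,0,0,50]],
  ],
)

```text
time: 2.3
tool_pos: [0.5318, 0.1265, 0.2537]
tool_rot: [-0.519, 0.521, -0.48, 0.478]
contact_force: [-1.3, -0.5, 0.5]
gripper_width: 0.587
```

Run:
```python
from h import *
s=state();M=rot(s['tool_rot']);print(s['tool_pos'],np.degrees(np.arctan2(M[1,0],M[0,0])),M[:,1])
w=grab_frame("wrist"); cv2.imwrite("pics/w1.png",w)
C=cam("wrist",s); o=np.array([.532,.1262]);y=.0808;d=np.array([np.cos(y),np.sin(y)])
print(w2px(C,[[*(o-.06*d),.014],[*o,.014],[*(o+.087*d),.007],[.5393,.1821,.04],[.5512,.066,.04]]))
```

```text
[0.53177869 0.12652039 0.25372466] -85.28729909309557 [-3.63087496e-03  4.49496726e-04 -9.99993307e-01]
[[325.28844199 227.51353913]
 [325.454606   178.58233141]
 [325.67825042  98.86184457]
 [272.65663469 172.77067877]
 [384.86516645 170.62404496]]
```

View pics/w1.png

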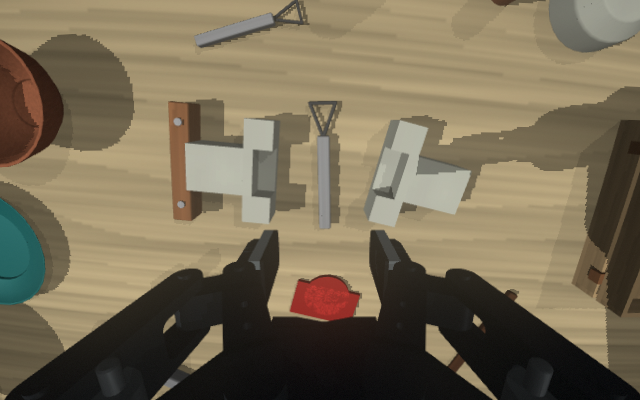

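Emit:
carry_out(
  rows=[
    [[0,0,0,0,0,-1,50],[0,0,0,0,0,-1,50],[0,0,0,0,0,-1,50],[0,0,0,0,0,-1,50],[0,0,0,0,0,-0.4,50]],
  ],
)

```text
time: 2.85
tool_pos: [0.5291, 0.1224, 0.0759]
tool_rot: [-0.517, 0.521, -0.482, 0.479]
contact_force: [-0.0, -0.2, 0.1]
gripper_width: 0.586
```

Emit:
carry_out(
  rows=[
    [[0,0,0,0,0,0,25],[0,0,0,0,0,0,10],[0,0,0,0,0,0,5],[0,0,0,0,0,0,5],[0,0,0,0,0,0,5]],
  ],
)

```text
time: 3.35
tool_pos: [0.5339, 0.1239, 0.0826]
tool_rot: [0.52, -0.518, 0.479, -0.481]
contact_force: [-0.7, 0.0, 6.8]
gripper_width: 0.133
```

Emit:
carry_out(
  rows=[
    [[0,0,0,0,0,0.1,5],[0,0,0,0,0,0,5],[0,0,0,0,0,0,5]],
  ],
)

```text
time: 3.65
tool_pos: [0.5319, 0.1239, 0.0839]
tool_rot: [-0.519, 0.519, -0.48, 0.48]
contact_force: [0.1, -0.4, -0.0]
gripper_width: 0.131
```

Emit:
carry_out(
  rows=[
    [[0,0,0,0,0,0.5,5],[0,0,0,0,0,0.7,5],[0,0,0,0,0,1,5],[0,0,0,0,0,1,5],[0,0,0,0,0,0,5]],
  ],
)

```text
time: 4.15
tool_pos: [0.5353, 0.1242, 0.2189]
tool_rot: [0.522, -0.516, 0.477, -0.483]
contact_force: [1.0, 0.1, 0.8]
gripper_width: 0.131
```

Run:
```python
from h import *
s=state();M=rot(s['tool_rot']);print(s['tool_pos'],np.degrees(np.arctan2(M[1,0],M[0,0])),M[:,1])
w=grab_frame("wrist"); cv2.imwrite("pics/w2.png",w)
cv2.imwrite("pics/s2.png",grab_frame("scene"))
print(s['gripper_width'])
```

```text
[0.53527737 0.12419035 0.21888485] -85.51037770557683 [ 0.01201083  0.00116597 -0.99992719]
0.13052002390455744
```

View pics/w2.png

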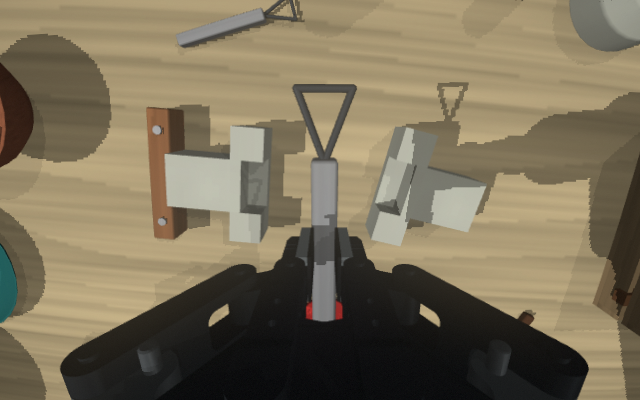

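View pics/s2.png

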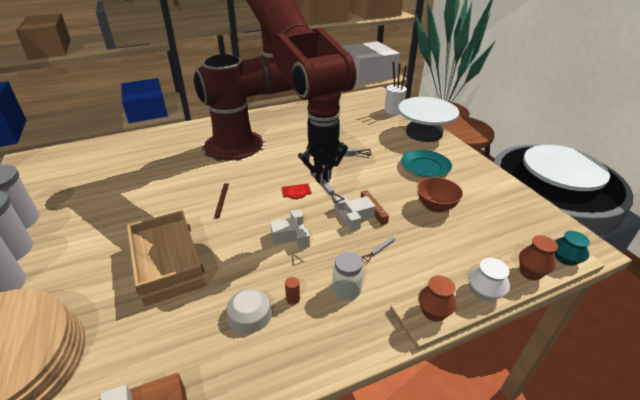

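Emit:
carry_out(
  rows=[
    [[0,0,0,-0.06,-1,0,5],[0,0,0,-0.06,-1,0,5],[0,0,0,-0.06,-1,0,5],[0,0,0,-0.06,-1,0,5],[0,0,0,-0.06,-1,0,5]],
  ],
)

```text
time: 4.75
tool_pos: [0.5184, -0.0773, 0.209]
tool_rot: [-0.518, 0.52, -0.482, 0.478]
contact_force: [1.0, -0.4, -0.1]
gripper_width: 0.131
```

Emit:
carry_out(
  rows=[
    [[0,0,0,-0.06,-1,0,5],[0,0,0,-0.06,-1,0,5],[0,0,0,-0.06,-1,0,5],[0,0,0,-0.06,-1,0,5],[0,0,-0.4,-0.06,-1,0,5]],
  ],
)

```text
time: 5.25
tool_pos: [0.5066, -0.277, 0.2087]
tool_rot: [-0.512, 0.512, -0.489, 0.486]
contact_force: [0.8, 0.7, -0.7]
gripper_width: 0.136
```

Emit:
carry_out(
  rows=[
    [[0,0,0,-0.06,-0.4,0,5],[0,0,0,0,0,0,5],[0,0,0,0,0,0,5]],
  ],
)

```text
time: 5.55
tool_pos: [0.505, -0.2912, 0.21]
tool_rot: [0.513, -0.512, 0.489, -0.486]
contact_force: [-0.2, -0.0, -1.0]
gripper_width: 0.134
```

Run:
```python
from h import *
s=state();M=rot(s['tool_rot']);print(s['tool_pos'],np.degrees(np.arctan2(M[1,0],M[0,0])),M[:,1])
w=grab_frame("wrist"); cv2.imwrite("pics/w3.png",w)
cv2.imwrite("pics/s3.png",grab_frame("scene"))
t=grab_frame("top"); cv2.imwrite("pics/t3.png",t)
```

```text
[ 0.50504585 -0.29119332  0.2100029 ] -87.11927256164762 [-0.00246903  0.00275755 -0.99999315]
```

View pics/w3.png

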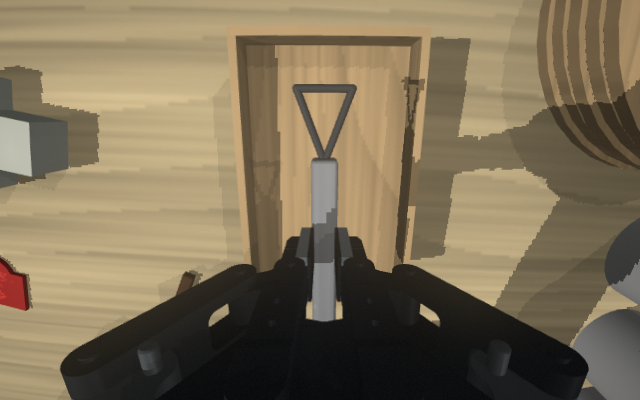

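View pics/t3.png

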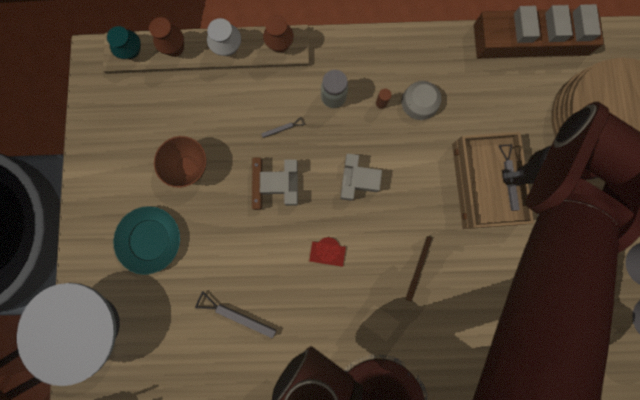

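Run:
```python
from h import *
s=state();C=cam("wrist",s)
print(px2w(C,[(236,38),(424,40)],.071),px2w(C,[(325,44),(246,150),(411,150)],.071),px2w(C,[(325,87)],.135))
```

```text
[[ 0.62385573 -0.22221047  0.071     ]
 [ 0.62948469 -0.35205255  0.071     ]] [[ 0.62283837 -0.28380195  0.071     ]
 [ 0.54685252 -0.22803279  0.071     ]
 [ 0.55341861 -0.3526644   0.071     ]] [[ 0.58808999 -0.28544191  0.135     ]]
```

Emit:
carry_out(
  rows=[
    [[0,0,0,0.1,0,-1,5],[0,0,0,0,0,-0.8,5],[0,0,0,0,0,-0.2,5],[0,0,0,0,0,0,5]],
  ],
)

```text
time: 6.1
tool_pos: [0.509, -0.2907, 0.1303]
tool_rot: [-0.513, 0.513, -0.488, 0.486]
contact_force: [-0.0, -0.4, -0.3]
gripper_width: 0.132
```

Emit:
carry_out(
  rows=[
    [[0,0,0,0,0,-0.1,5],[0,0,0,0,0,0,5]],
  ],
)

```text
time: 6.3
tool_pos: [0.5106, -0.2926, 0.1296]
tool_rot: [0.513, -0.512, 0.486, -0.488]
contact_force: [0.0, -0.4, -1.2]
gripper_width: 0.134
```

Emit:
carry_out(
  rows=[
    [[0,0,0,0,0,-0.08,5],[0,0,0,0,0,0,5]],
  ],
)

```text
time: 6.5
tool_pos: [0.5107, -0.2929, 0.1266]
tool_rot: [0.513, -0.512, 0.486, -0.489]
contact_force: [-0.0, 2.1, 3.5]
gripper_width: 0.134
```

Contact with the floor. Release to a modest opening and lift.

Emit:
carry_out(
  rows=[
    [[0,0,0,0,0,0,25],[0,0,0,0,0,0,40],[0,0,0,0,0,0,40],[0,0,0,0,0,0.5,40],[0,0,0,0,0,1,40]],
  ],
)

```text
time: 7.0
tool_pos: [0.5075, -0.2906, 0.1808]
tool_rot: [-0.512, 0.513, -0.491, 0.484]
contact_force: [0.5, 0.2, -0.3]
gripper_width: 0.47
```

Emit:
carry_out(
  rows=[
    [[0,0,0,0,0,1,40],[0,0,0,0,0.3,1,85],[0,0,1,0,1,0,85],[0,0,1,0,1,0,85],[0,0,1,0,1,0,85]],
  ],
)

```text
time: 7.5
tool_pos: [0.5095, -0.1591, 0.2651]
tool_rot: [0.561, -0.561, 0.43, -0.431]
contact_force: [0.2, 1.0, -0.8]
gripper_width: 0.992
```

Run:
```python
from h import *
s=state();M=rot(s['tool_rot']);print(s['tool_pos'],np.degrees(np.arctan2(M[1,0],M[0,0])),M[:,1],s['joint_pos'])
t=grab_frame("top"); cv2.imwrite("pics/t4.png",t);crop("pics/t4c.png",t,430,110,550,240,4)
t=grab_frame("scene"); crop("pics/s4c.png",t,90,160,250,310,4)
```

```text
[ 0.50946287 -0.15909534  0.26508206] -75.01058062101522 [ 7.15043313e-04 -1.88670149e-04 -9.99999727e-01] [-4.42212286e-01 -1.40179304e-01  1.86516987e+00  1.37116348e-04
  1.41587509e+00  8.66948094e-01]
```

View pics/t4c.png

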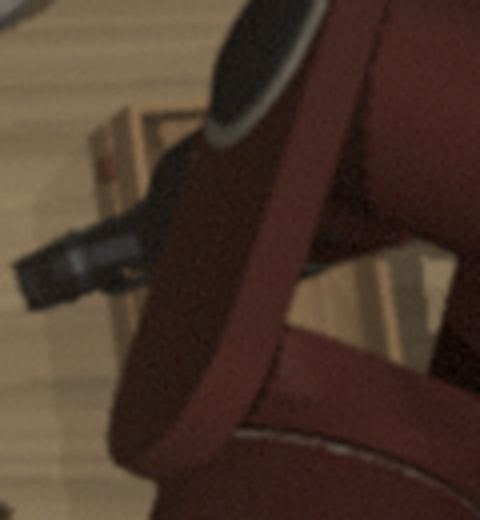

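View pics/s4c.png

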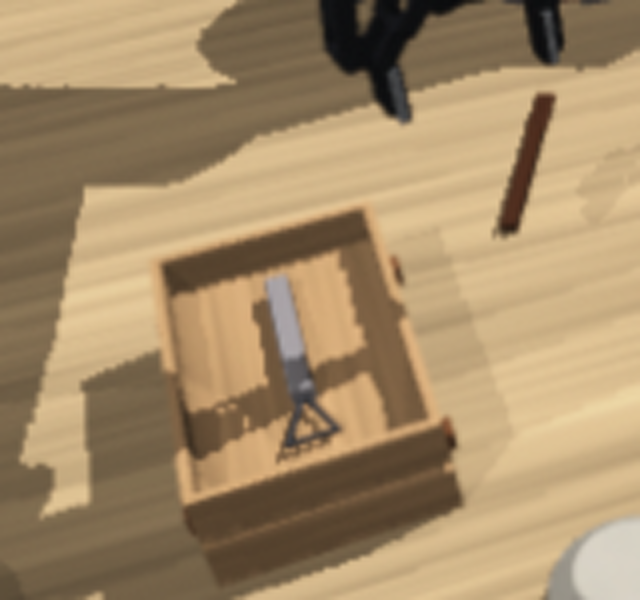

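Emit:
carry_out(
  rows=[
    [[0,0,1,0.05,0.25,0,85],[0,0,1,0.05,0.25,0,85],[0,0,1,0.05,0.25,0,85],[0,0,1,0.05,0.25,0,85],[0,0,1,0.05,0.25,0,85]],
  ],
)

```text
time: 8.1
tool_pos: [0.5197, -0.1105, 0.2645]
tool_rot: [-0.627, 0.627, -0.327, 0.327]
contact_force: [-0.5, 0.0, -0.4]
gripper_width: 0.993
```

Emit:
carry_out(
  rows=[
    [[0,0,1,0.05,0.25,0,85],[0,0,1,0.05,0.25,0,85],[0,0,1,0.05,0.25,0,85],[0,0,1,0.05,0.25,0,85],[0,0,1,0.05,0.25,0,85]],
  ],
)

```text
time: 8.6
tool_pos: [0.5298, -0.0605, 0.2645]
tool_rot: [-0.674, 0.674, -0.213, 0.213]
contact_force: [-1.2, 0.4, -0.0]
gripper_width: 0.997
```

Emit:
carry_out(
  rows=[
    [[0,0,1,0.05,0.25,0,85],[0,0,1,0.05,0.25,0,85],[0,0,1,0.05,0.25,0,85],[0,0,1,0.05,0.25,0,85],[0,0,1,0.05,0.25,0,85]],
  ],
)

```text
time: 9.1
tool_pos: [0.5399, -0.0105, 0.2644]
tool_rot: [-0.701, 0.701, -0.093, 0.092]
contact_force: [-0.1, -0.3, 1.2]
gripper_width: 0.999
```

Emit:
carry_out(
  rows=[
    [[0,0,1,0.05,0.3,0,85],[0,0,0.5,0.05,0.2,0,85],[0,0,0,0,0,0,85],[0,0,0,0,0,0,85]],
  ],
)

```text
time: 9.5
tool_pos: [0.5437, 0.0095, 0.2646]
tool_rot: [-0.705, 0.705, -0.057, 0.056]
contact_force: [-0.0, 0.1, -0.6]
gripper_width: 0.995
```

Run:
```python
from h import *
s=state();M=rot(s['tool_rot']);print(s['time'],s['tool_pos'],np.degrees(np.arctan2(M[1,0],M[0,0])),M[:,1],s['joint_pos'])
np.save("st5.npy",np.r_[s['tool_pos'],s['tool_rot']])
w=grab_frame("wrist"); cv2.imwrite("pics/w5.png",w)
```

```text
9.5 [0.54372379 0.00945304 0.26456851] -9.176232978263492 [-2.54693151e-04 -3.85284784e-04 -9.99999893e-01] [-1.19330133e-01 -1.14161966e-01  1.84242055e+00 -4.18023423e-04
  1.41354110e+00  4.08908136e-02]
```

View pics/w5.png

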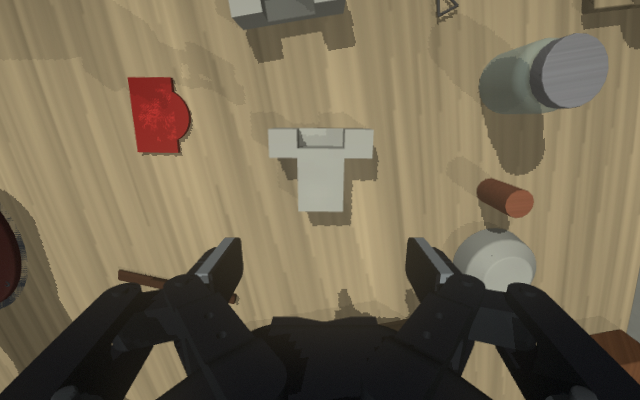

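Run:
```python
from h import *
w=cv2.imread("pics/w5.png"); crop("pics/w5c.png",w,250,115,390,220,5); crop("pics/w5d.png",w,215,0,365,60,5)
```

```text
(no output)
```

View pics/w5c.png

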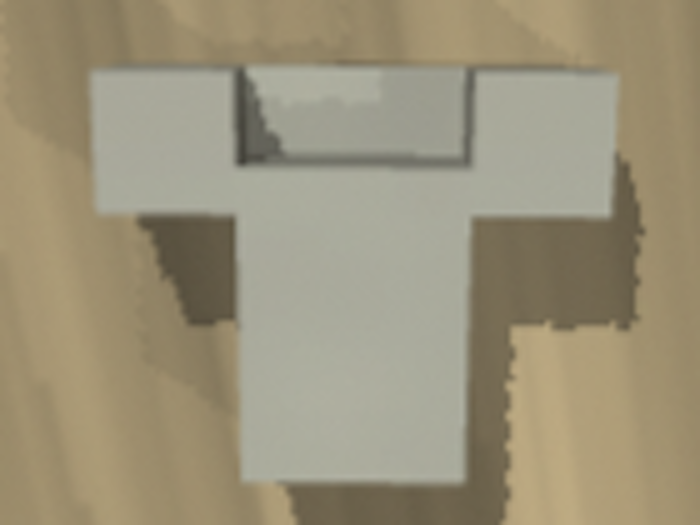

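View pics/w5d.png

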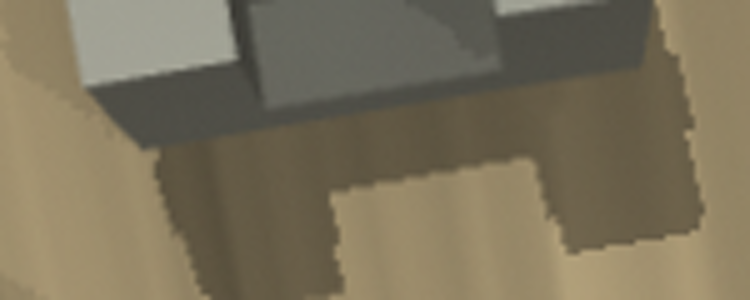

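Run:
```python
from fit import *
a=np.load("st5.npy"); C=cam("wrist",dict(tool_pos=a[:3],tool_rot=a[3:]))
lo={(-.055,0):(91,70),(.055,0):(617,73),(-.055,-.03):(95,214),(.055,-.03):(613,216),(-.025,-.09):(242,483),(.025,-.09):(467,483)}
o,y,r=fitT(C,lo,5,(250,115),.04,1);print(o,y,(r*1000).round(1).tolist()); 
c,s=np.cos(y),np.sin(y);print("tail",o+.06*np.array([s,-c]),np.degrees(y))
f={(-.055,0):(142,148),(.055,0):(641,66)}
o,y,r=fitT(C,f,5,(215,0),0,1);print(o,y,(r*1000).round(1).tolist(),px2w(C,[(215+83.5/5-.5,87.5/5-.5)],.04))
```

```text
[0.54921466 0.06758783] -0.16323844042380595 [[0.4, 0.1], [-0.5, -0.1], [-0.2, 0.2], [0.2, 0.1], [-0.2, -0.2], [0.3, -0.1]]
tail [0.53946379 0.00838546] -9.35287369058181
[0.53720168 0.18431868] -0.01734282188604124 [[0.1, -0.0], [-0.1, 0.0]] [[0.48214691 0.18477114 0.04      ]]
```

Emit:
carry_out(
  rows=[
    [[0,0,0,-0.1,-0.03,-1,85],[0,0,0,0,0,-1,85],[0,0,0,0,0,-1,85],[0,0,0,0,0,-1,85],[0,0,0,0,0,-0.6,85]],
  ],
)

```text
time: 10.05
tool_pos: [0.5377, 0.0082, 0.0772]
tool_rot: [-0.705, 0.705, -0.058, 0.055]
contact_force: [0.7, -0.6, -0.3]
gripper_width: 0.997
```

Emit:
carry_out(
  rows=[
    [[0,0,0,0,0,0,85],[0,0,0,0,0,0,60],[0,0,0,0,0,0,48],[0,0,0,0,0,0,40],[0,0,0,0,0,0,40]],
  ],
)

```text
time: 10.55
tool_pos: [0.5416, 0.0083, 0.0834]
tool_rot: [-0.705, 0.705, -0.054, 0.058]
contact_force: [0.2, -0.5, 6.7]
gripper_width: 0.574
```

Emit:
carry_out(
  rows=[
    [[0,0,0,0,0,0.05,40],[0,0,0,0,0,0,40]],
  ],
)

```text
time: 10.75
tool_pos: [0.5399, 0.0086, 0.0835]
tool_rot: [-0.705, 0.705, -0.056, 0.057]
contact_force: [-1.8, -0.6, 4.9]
gripper_width: 0.578
```

Run:
```python
from h import *
s=state();M=rot(s['tool_rot']);print(s['time'],s['tool_pos'],np.degrees(np.arctan2(M[1,0],M[0,0])),M[:,1],s['contact_force'])
w=grab_frame("wrist"); cv2.imwrite("pics/w6.png",w)
```

```text
10.75 [0.53994967 0.00857189 0.08350365] -9.121706222925825 [ 9.37271289e-04 -2.03874438e-04 -9.99999540e-01] [-1.83809926 -0.57399595  4.94814365]
```

View pics/w6.png

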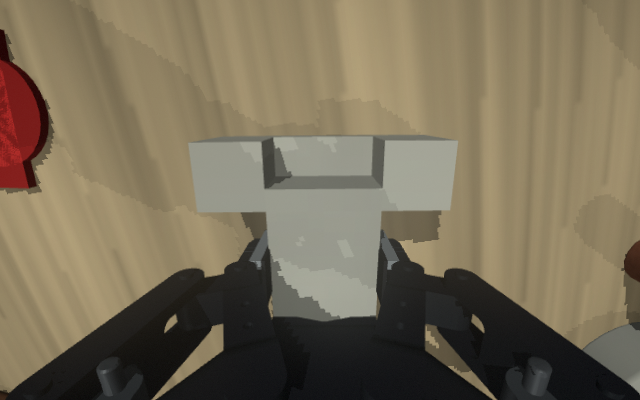

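Run:
```python
from h import *
w=cv2.imread("pics/w6.png"); crop("pics/w6c.png",w,180,125,280,225,6); crop("pics/w6d.png",w,370,125,470,225,6)
```

```text
(no output)
```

View pics/w6c.png

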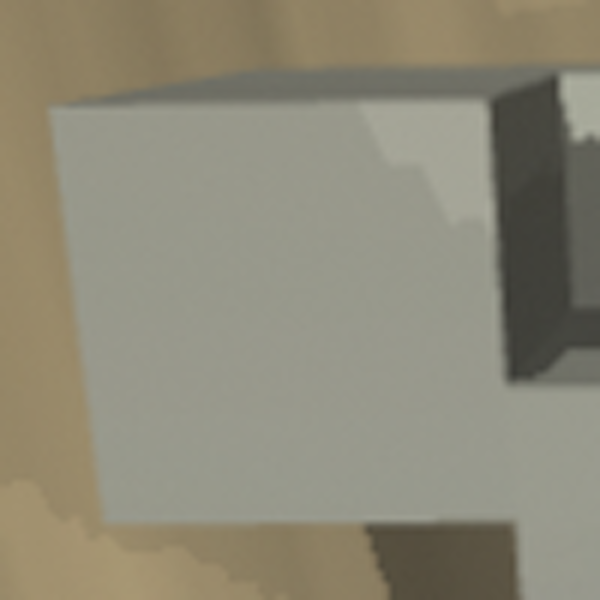

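View pics/w6d.png

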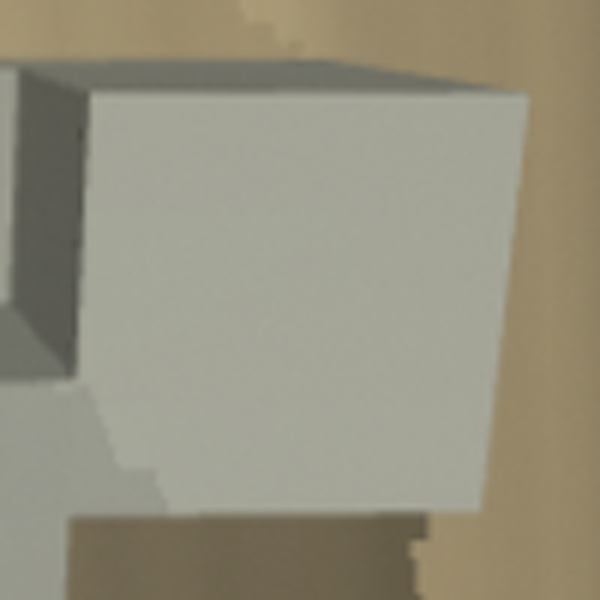

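```bash
cat > lp.py <<'E'
from fit import *
s=state();C=cam("wrist",s)
lo={(-.055,0):(50,107),(-.055,-.03):(105,522),(.055,0):(528+190*6,94),(.055,-.03):(482+190*6,510),(-.025,0):(490,100),(.025,0):(92+190*6,92)}
o,y,r=fitT(C,lo,6,(180,125),.04,1);print(o,np.degrees(y),(r*1000).round(1).tolist())
M=rot(s['tool_rot']);ty=np.arctan2(M[1,0],M[0,0]);d=o-s['tool_pos'][:2]
print("tcp",s['tool_pos'],np.degrees(ty),"face in tool", d@[np.cos(ty),np.sin(ty)], d@[-np.sin(ty),np.cos(ty)],np.degrees(y-ty))
fo=np.array([.5372,.1843]);fy=-.0185; dy=y-ty
for gap in(.015,0):
    tgt=fo+gap*np.array([np.sin(fy),-np.cos(fy)]); a=fy-dy
    lx,ly=d@[np.cos(ty),np.sin(ty)], d@[-np.sin(ty),np.cos(ty)]
    print(gap,"tcp target",tgt-np.array([np.cos(a)*lx-np.sin(a)*ly,np.sin(a)*lx+np.cos(a)*ly]),np.degrees(a))
E
python3 lp.py
```

```text
[0.54893815 0.06805632] -8.630483141702824 [[-0.0, -0.1], [-0.0, 0.1], [-0.2, -0.1], [0.0, 0.1], [0.1, -0.1], [0.1, 0.0]]
tcp [0.53993365 0.00858933 0.08347182] -9.117493817612427 face in tool -0.0005323781936761714 0.06014250249888895 0.48701067590960284
0.015 tcp target [0.53583105 0.10916761] -1.5469825969016258
0 tcp target [0.53610854 0.12416505] -1.5469825969016258
```

Emit:
carry_out(
  rows=[
    [[0,0,0.38,-0.02,0.3,0,40],[0,0,0.38,-0.02,0.5,0,40],[0,0,0.38,-0.02,0.6,0,40],[0,0,0.38,-0.02,0.5,0,40],[0,0,0.37,-0.02,0.4,0,40]],
  ],
)

```text
time: 11.3
tool_pos: [0.5363, 0.1017, 0.0834]
tool_rot: [-0.707, 0.707, -0.008, 0.009]
contact_force: [0.8, -3.9, 3.3]
gripper_width: 0.573
```

Emit:
carry_out(
  rows=[
    [[0,0,0,0,0,0,40],[0,0,0,0,0,0,40]],
  ],
)

```text
time: 11.5
tool_pos: [0.5361, 0.1022, 0.0834]
tool_rot: [0.708, -0.706, 0.009, -0.01]
contact_force: [-0.3, 4.5, 6.6]
gripper_width: 0.569
```

Run:
```python
from h import *
s=state();M=rot(s['tool_rot']);print(s['time'],s['tool_pos'],np.degrees(np.arctan2(M[1,0],M[0,0])),M[:,1],s['contact_force'])
w=grab_frame("wrist"); cv2.imwrite("pics/w7.png",w)
crop("pics/w7c.png",w,180,70,310,220,5); crop("pics/w7d.png",w,340,70,470,220,5)
```

```text
11.5 [0.53612481 0.10216246 0.08344556] -1.503441786387965 [ 0.001249    0.00283309 -0.99999521] [-0.32679076  4.45992431  6.59781982]
```

View pics/w7.png

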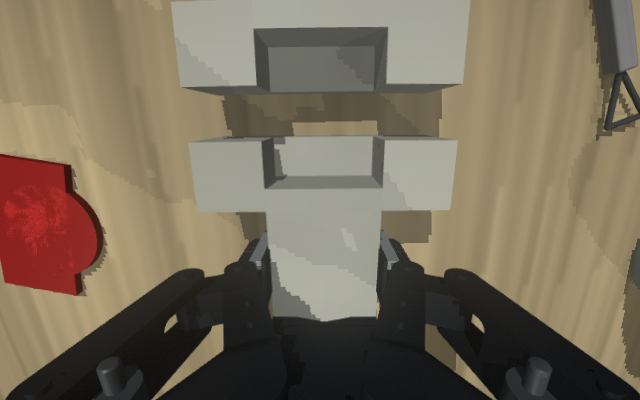

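View pics/w7c.png

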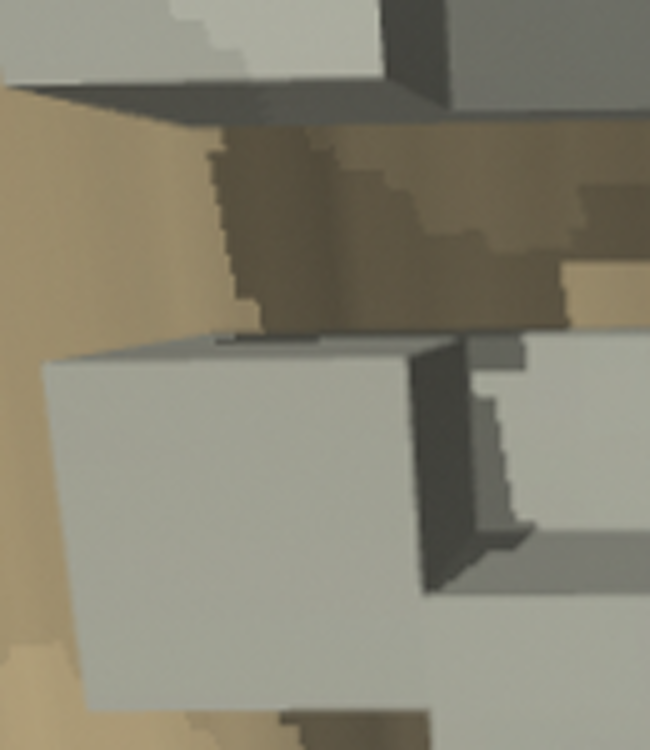

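View pics/w7d.png

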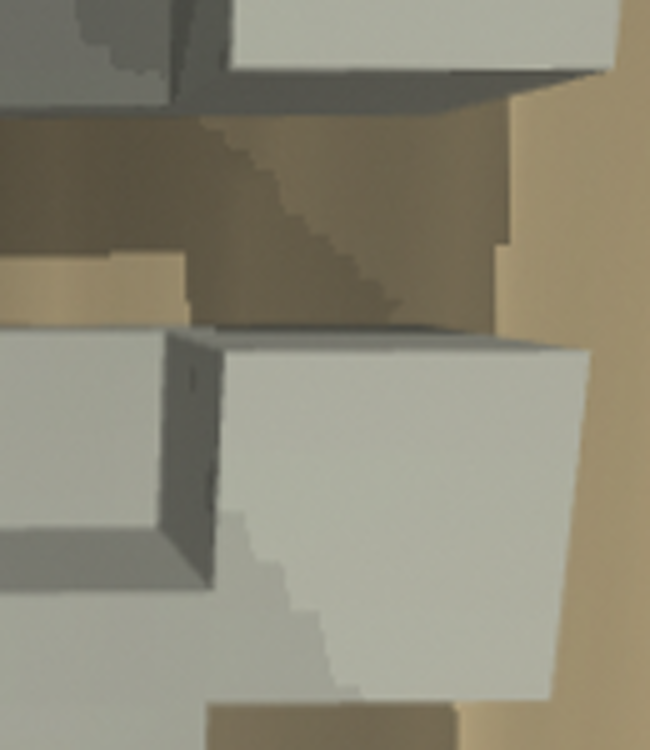

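```bash
cat > m7.py <<'E'
from fit import *
def rel(C,f,l,sc,off,z=.04):
    fo,fy,r1=fitT(C,f,sc,off,z,1); lo,ly,r2=fitT(C,l,sc,off,z,1)
    print("fixed",fo.round(4),np.degrees(fy).round(2),(abs(r1).max()*1000).round(2),"loose",lo.round(4),np.degrees(ly).round(2),(abs(r2).max()*1000).round(2))
    d=lo-fo; c,s=np.cos(fy),np.sin(fy); print("loose in fixed mm",1000*(c*d[0]+s*d[1]),1000*(-s*d[0]+c*d[1]),"dyaw deg",np.degrees(ly-fy))
E
python3 - <<'E'
from m7 import *
C=cam("wrist")
f={(-.055,0):(4,86),(-.025,0):(383,78),(.055,0):(1412,68),(.025,0):(1032,70)}
l={(-.055,0):(43,364),(-.025,0):(408,355),(-.055,-.03):(90,710),(.055,0):(1390,350),(.025,0):(1023,350),(.055,-.03):(1350,698)}
rel(C,f,l,5,(180,70))
E
```

```text
fixed [0.5373 0.1837] -0.84 0.17 loose [0.5374 0.1623] -0.94 0.15
loose in fixed mm 0.38514951402194747 -21.39837313518705 dyaw deg -0.10737494471009676
```

Emit:
carry_out(
  rows=[
    [[0,0,0.02,0,0.2,0,40],[0,0,0,0,0.15,0,40],[0,0,0,0,0.08,0,40],[0,0,0,0,0,0,40]],
  ],
)

```text
time: 11.95
tool_pos: [0.5364, 0.1174, 0.0834]
tool_rot: [-0.707, 0.707, -0.009, 0.01]
contact_force: [0.7, -0.8, 5.1]
gripper_width: 0.573
```

Emit:
carry_out(
  rows=[
    [[0,0,0,0,0.04,0,40],[0,0,0,0,0,0,40]],
  ],
)

```text
time: 12.15
tool_pos: [0.5365, 0.1186, 0.0834]
tool_rot: [-0.707, 0.707, -0.009, 0.01]
contact_force: [-0.3, -2.4, 5.9]
gripper_width: 0.574
```

Emit:
carry_out(
  rows=[
    [[0,0,0,0,0.04,0,40],[0,0,0,0,0,0,40]],
  ],
)

```text
time: 12.35
tool_pos: [0.5365, 0.1201, 0.0834]
tool_rot: [-0.707, 0.707, -0.009, 0.01]
contact_force: [-0.0, -3.3, 5.9]
gripper_width: 0.574
```

Emit:
carry_out(
  rows=[
    [[0,0,0,0,0.04,0,40],[0,0,0,0,0,0,40]],
  ],
)

```text
time: 12.55
tool_pos: [0.5365, 0.1216, 0.0834]
tool_rot: [-0.707, 0.707, -0.009, 0.01]
contact_force: [0.4, -3.5, 5.3]
gripper_width: 0.579
```

Emit:
carry_out(
  rows=[
    [[0,0,0,0,0.03,0,40],[0,0,0,0,0,0,40]],
  ],
)

```text
time: 12.75
tool_pos: [0.5365, 0.1228, 0.0835]
tool_rot: [-0.707, 0.708, -0.009, 0.01]
contact_force: [-0.5, -3.4, 4.5]
gripper_width: 0.576
```

Emit:
carry_out(
  rows=[
    [[0,0,0,0,0.02,0,40],[0,0,0,0,0,0,40]],
  ],
)

```text
time: 12.95
tool_pos: [0.5365, 0.1236, 0.0834]
tool_rot: [-0.707, 0.708, -0.009, 0.01]
contact_force: [0.5, -3.8, 5.3]
gripper_width: 0.574
```

Emit:
carry_out(
  rows=[
    [[0,0,0,0,0.02,0,40],[0,0,0,0,0,0,40]],
  ],
)

```text
time: 13.15
tool_pos: [0.5365, 0.1239, 0.0835]
tool_rot: [-0.706, 0.708, -0.009, 0.01]
contact_force: [-0.2, -6.7, 5.2]
gripper_width: 0.572
```

Run:
```python
from h import *
w=grab_frame("wrist"); cv2.imwrite("pics/w8.png",w)
crop("pics/w8c.png",w,180,70,310,220,5); crop("pics/w8d.png",w,340,70,470,220,5)
```

```text
(no output)
```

View pics/w8c.png

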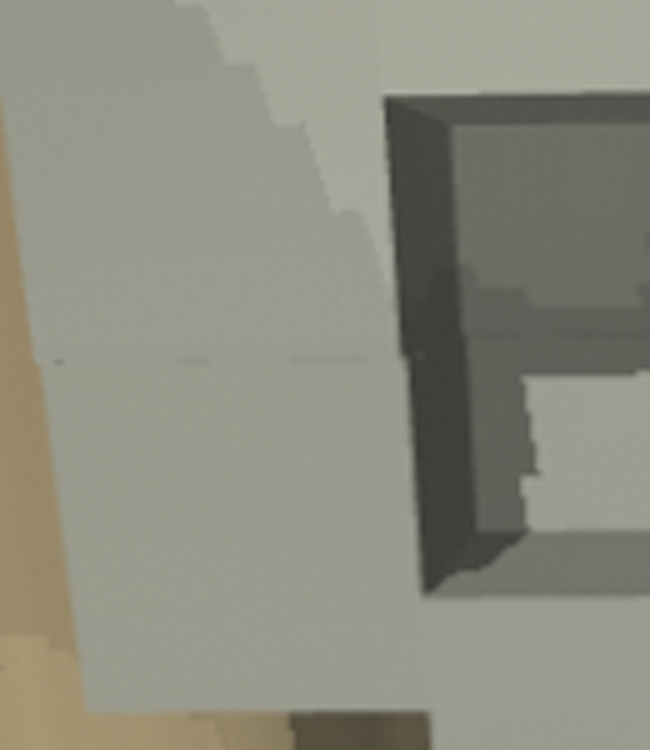

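View pics/w8d.png

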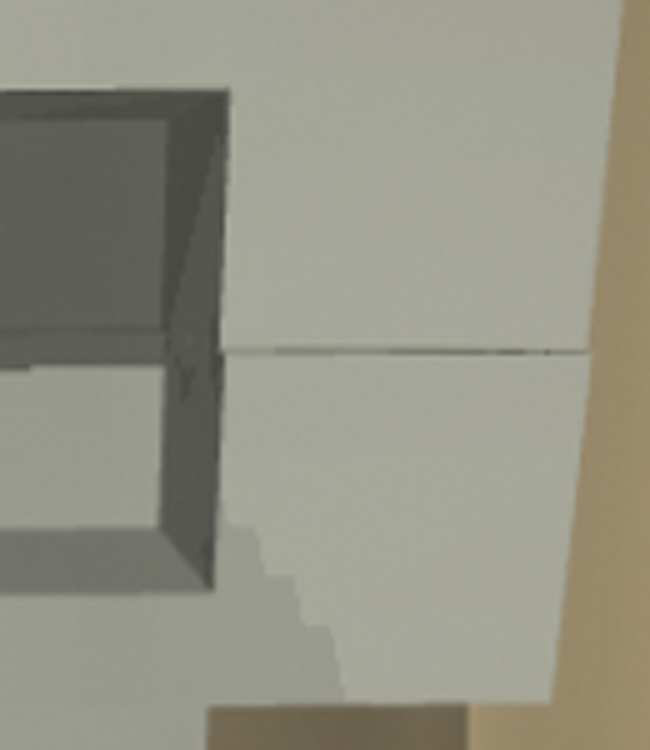

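Emit:
carry_out(
  rows=[
    [[0,0,0,0,0,0,55],[0,0,0,0,0,0,65],[0,0,0,0,0,0,80],[0,0,0,0,0,0,80],[0,0,0,0,0,0.3,80]],
  ],
)

```text
time: 13.7
tool_pos: [0.534, 0.1254, 0.093]
tool_rot: [-0.707, 0.707, -0.011, 0.007]
contact_force: [0.2, 0.4, -0.3]
gripper_width: 0.939
```

Emit:
carry_out(
  rows=[
    [[0,0,0,0,0,0.7,80],[0,0,0,0,0,1,80],[0,0,0,0,0,1,80],[0,0,0,0,0,1,80],[0,0,0,0,0,0,80]],
  ],
)

```text
time: 14.2
tool_pos: [0.5389, 0.1259, 0.2515]
tool_rot: [0.708, -0.706, 0.004, -0.014]
contact_force: [0.7, -0.3, 0.0]
gripper_width: 0.937
```

Run:
```python
from h import *
s=state();M=rot(s['tool_rot']);print(s['time'],s['tool_pos'],s['contact_force'],s['gripper_width'])
w=grab_frame("wrist"); cv2.imwrite("pics/w9.png",w);crop("pics/w9c.png",w,240,70,400,190,5)
cv2.imwrite("pics/s9.png",grab_frame("scene"))
t=grab_frame("top"); crop("pics/t9c.png",t,430,110,550,240,4)
```

```text
14.2 [0.5388815  0.12590633 0.25154571] [ 0.7096548  -0.29075834  0.02080062] 0.9374198172896697
```

View pics/w9.png

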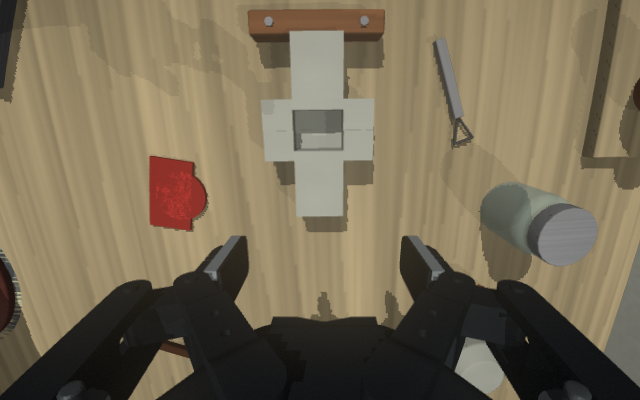

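View pics/w9c.png

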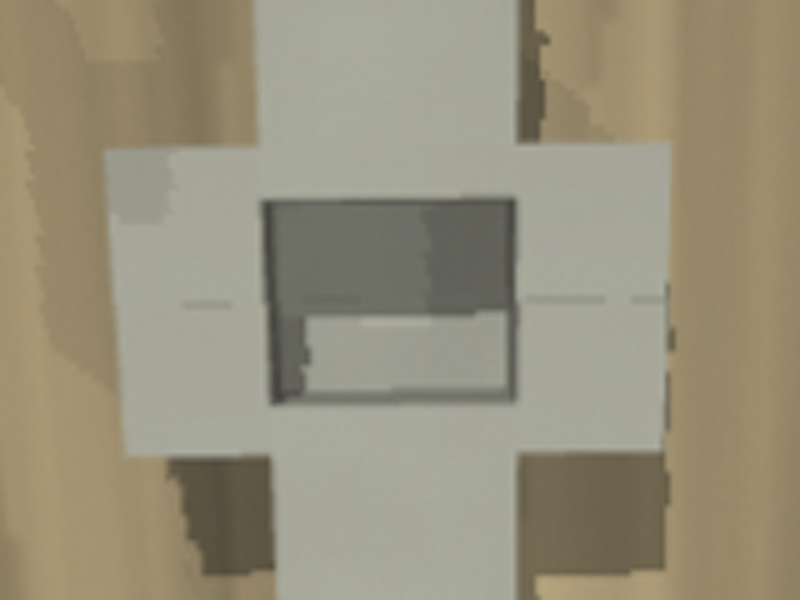

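View pics/s9.png

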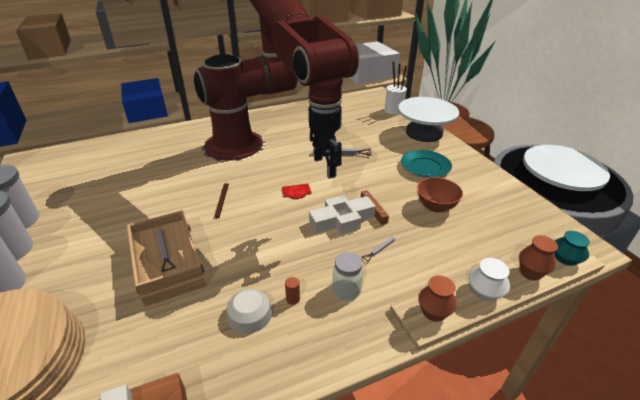

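View pics/t9c.png

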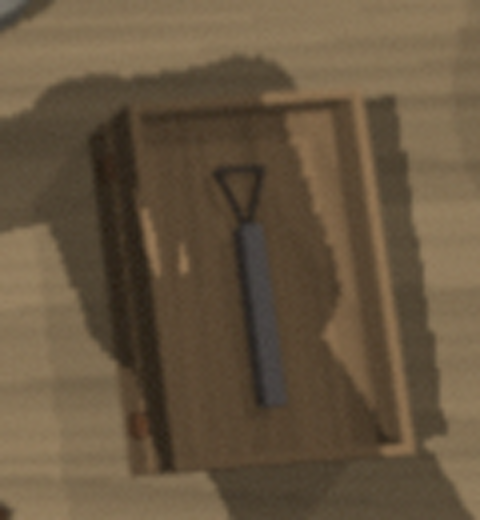

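The joint is closed on both sides, with the sides of the two halves flush. The tool lies flat in the tray, the bystanders are where they were, and the arm is clear.

```bash
python3 -c "
from plant import *
print(job_done())"
```

```text
the job is handed in; nothing more can be done
None
```

I laid the middle-sized trimming tool flat in the top tray. Then I gripped the loose mould half by its tail, turned it about 8°, slid it up to the fixed half and let go. I handed the job in at about 14.3 s of the 48 s allowed; no verdict is reported.

**Joint:** in the last wrist picture, taken after release, the joint is a hairline at both ends with the sides level. When I measured them 21 mm apart, the halves were 0.4 mm out sideways and 0.1° in turn. I did not measure again after closing. The highest force I read while closing was about 7 N along the joint direction, against the 60 N limit.

**Tool and surroundings:** the last top and scene pictures show the tool flat and well inside the tray walls. The bystanders in view look unmoved by eye; I did not measure them. The gripper was open, clear and reading no contact.

**Disagreements:** the first top-camera estimates of the halves differed from the wrist camera's by about 2 mm, and I used the wrist camera's. My tray-rim clicks in the top picture were off by up to 5 mm, so I checked the tray again with the wrist camera before placing the tool. No checks failed.

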